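Close the sliding bookend of a desk book rack

ROBOT

A 6-joint arm with a two-finger parallel gripper is mounted at the origin on the work surface. World frame = base frame: x ahead of the robot, y to its left, z up, the work surface at z = 0. Lengths are in m, angles in rad, forces in N, time in s.
With the tool pointing down it reaches from about 0.35 to 0.85 m from the base axis. Payload 8.1 kg.
Tool frame: the origin (TCP) lies midway between the tips of the shut fingers; the grasp point (between the pads) lies 19 mm behind it; z points along the fingers, y is the line along which they close (so a half turn about z gives the same grasp; the last joint's range is limited). The gripper opens to 93 mm and grips with 3 to 60 N. Pads are 15 mm wide; open, the fingers measure 128 mm over their backs; the gripper's body (75 mm by 188 mm) begins 65 mm behind the grasp point.
Start: joints at [1.111, 0.13, 1.488, -0, 1.523, -0.085], TCP at [0.22, 0.558, 0.197] pointing down, gripper open.
Joint ranges: [-2.96, 2.96], [-0.89, 2.26], [0.02, 2.5], [-1.34, 4.48], [0, 2.73], [-2.66, 2.66]. Speed limits (rad/s): [2.39, 2.39, 2.79, 3.14, 3.14, 3.14].

INTERFACE

Orientations are given as a rotation vector (axis times angle).
In Python, from cell import get_obs, read_camera, finish_job, look_for gives the robot as it stands.
- The arm moves only by the tool apply_moves, never from a script. Its argument "targets" is a list of rows, each an object with "fingers": the opening, from -1 (shut) to 1 (fully open); "dp": the shift along the tool's x, y, z in m, a list of three; "delta_rot": the turn, a rotation vector about the tool's x, y, z in rad, a list of three. In form: [{"fingers": fingers, "dp": [tx, ty, tz], "delta_rot": [wx, wy, wz]}, ...]. A call has 1 to 20 rows; each row is the pose to reach, as a shift and turn from the pose commanded when the call began, along the tool's axes at that moment; what a row does not reach only later rows make up. A row lasts 1/8 s, in which the tool goes at most 62.5 mm and 10.7 degrees, less where a joint would pass 70% of its speed; a pose out of reach is approached as far as the arm can. A call with a gripper value outside its range is refused whole. The fingers move at their own pace and stop on an object; "force" is the grip in N (left out, the last holds). Time passes only in rows, so rows that repeat a pose let the fingers close. It gives the time, the measured TCP pose, the force, the opening and the grip force at its end, in the units of the state.
- get_obs(): the state, without advancing time (a new reading comes with each control period).
- read_camera(name): name is "scene" or "side" or "wrist"; returns a dict with "pixels" (400x640x3 uint8, red, green, blue), "fx", "fy", "cx", "cy" (pixels), "dist_coeffs" ([k1, k2, p1, p2, k3] as OpenCV has them; the pictures are not rectified), "view" (4x4, takes a point from world to camera coordinates). Camera axes: x right, y up, looking along -z (the intrinsics and any distortion apply to the point x, -y, -z); pixel columns grow to the right and rows downward; lengths in m; the calibration is good to about 2 mm. A picture is of the moment at which its call begins. There is no depth.
- finish_job(): hands the job in; it is judged then, once.
Trained networks look in a picture, given as the dict that the camera call returned (one of the last four; its "shot" number tells which), for a name from the list of things; names that differ only in an ending like _2 or _b are one class to them, and where a whole thing is asked for, a point or a joint stands for the part that bears it (a point fixed in the world has none). Each returns a list of dicts, best first, with "conf" (0 to 1); they miss things now and then, are a little off and sometimes report something else, mostly with a low value. They report only what shows in the picture. A call takes as long as a camera call. They do not tell look-alikes from the thing itself.
- look_for(label, picture): "extent" ([centre column, centre row, width, height] in pixels, round what is visible of it).
The state is a dict: "time_s": time; "joint_pos": joint angles; "qd": joint speeds; "joint_torque": joint torques, N m; "tool_pos": TCP position; "orientation": TCP orientation; "wrist_force": force on the tool from outside, world axes, zero at the start; "torque": the same for the moment, N m; "width": opening from 0.0 (shut) to 1.0 (fully open); "gripper_force": force on a finger pad.
Only numpy, scipy, OpenCV 4.12 (cv2) and the standard library are available. Lean on these libraries where they do the work, as an engineer would, in place of code of your own. Each camera call takes 0.05 s, during which the arm holds its last target. There are 200 camera calls.

TASK

Close up the book rack on the desk: bring its sliding bookend along until the three books stand upright and packed tight against the fixed end, with no gaps left, and leave the bookend sitting fully down. The bookend is held back by a bump in its slot and must be lifted over it; leave the globe, mug and tissue box where they are.

Things in the scene. Friction and masses are not known exactly. Their poses are not given: they have to be found in the camera images.
- rack: Dark wooden book rack, fixed. Board 180 mm (x) by 380 mm (y -210 to +170), 20 mm thick; origin on the desk top, +y along the row of books from the sliding bookend towards the fixed end, z up. Fixed end panel at y = 150 to 170 mm, up to z = 150 mm. Between y = 0 and it stand three loose books with gaps, in any order, 110 mm deep, together 102 mm thick.
- stop_face (a point): Centre of the fixed end's face towards the books (rack frame 0, 150, 85 mm); axes as the rack. Pushing the whole row of books along takes up to about 12 N, so only a force clearly above that shows that it is packed.
- grip (a point): Centre of the bookend's grip: a wooden bar on its top, 30 mm wide (rack x), 40 mm high, 90 mm long (rack y), overhanging away from the books. The point is 55 mm behind the book-side face, 172 mm above the desk with the bookend down; the bar goes 35 mm further back, 18 mm up, 22 mm down from it. Take it from above, fingers closing along rack x. Axes as the rack.
- face (a point): Centre of the sliding bookend's book-side face, axes as the rack. The bookend is a dark wooden panel 150 mm wide (x), 20 mm thick, 130 mm high, 0.3 to 0.6 kg, that can only slide along rack y and rise. With the row packed this is 102 mm from stop_face.
- pin (a point): Square 10 mm steel pin on the bookend's +x edge, where it passes the slot of an upright steel plate on the rack's +x edge; axes as the rack. The plate's place along y varies and is not given. The slot lets the pin rise 3 mm only, except in one 60 mm long window. In the window's middle a bump 10 mm wide with upright sides stands 9 mm above the pin's underside.
- slide (a joint): Travel to rack +y, m, 0 to 0.2 (face at rack y = -130 mm at 0; about 2 N friction, stays put). Slid while down, it stops dead on the bump at 0.040 to 0.085, to be felt for: there, or up to 15 mm before, it can be lifted; it can come down again 20 to 35 mm past that stop, and if still lifted is blocked at 35 mm. Then it slides freely to the books, first met no earlier than 0.13.
- lift (a joint): Height of the bookend above its seat, m: 0 when fully down, at most 0.016; more than 0.009 clears the bump. Its own weight brings it down.
- book0_c (a point): Centre of the 34 mm thick, 135 mm high book; y across its thickness, z up.
- book1_c (a point): Centre of the 28 mm thick, 125 mm high book; y across its thickness, z up.
- book2_c (a point): Centre of the 40 mm thick, 140 mm high book; y across its thickness, z up.
- globe: Grey desk globe on a round foot, 146 mm high, 92 mm across, loose; bystander. Origin under its centre.
- mug: White mug, 80 mm across, 90 mm high, loose; bystander. Origin under its centre.
- tissues: White tissue box, a 110 mm cube, loose; bystander. Origin under its centre.
Things that resemble listed ones, but are neither listed nor needed, are in the scene too. What is shaped like the part that bears book1_c but blue or orange is not meant. What is shaped like the part that bears book0_c but orange or pink is not meant.

How it is judged:
By the outcome, as a careful person would: the job done as asked, in the order asked, and still so for the second after the job is handed in, with the robot touching nothing.
It also fails if it takes over 45 s, if anything falls off the work surface, if the arm or the gripper's body presses on something with over 40 N, if the wrist force passes 120 N, or if a joint passes its speed limit or range.

## Working session

There is one attempt and no reset: what is moved stays moved. The work goes in short steps, Python scripts to look and compute and a tool call to move; the robot and the scene stay as the last step left them, time stands still between calls to the robot, and variables do not carry over. Pictures are saved under pics/ and viewed, at most 10 in all, crops included, and the job is handed in when it is done.

Besides the shell and the picture viewer there is one more tool, called as name([rows], argument=value, ...), one row to a line, values as JSON. apply_moves: Moves the arm, as the interface text tells. Its arguments: {"type":"object","properties":{"targets":{"type":"array"},"force":{"type":"number"}},"required":["targets"]}

```bash
mkdir -p pics; ls; cat > h.py <<'E'
import numpy as np, cv2
from cell import *
E
python3 - <<'E'
from h import *
o=get_obs(); print({k:np.round(v,3).tolist() for k,v in o.items()})
for n in ["scene","side"]:
    p=read_camera(n); cv2.imwrite(f"pics/{n}0.png",p["pixels"][:,:,::-1])
    print(n,p["fx"],p["fy"],p["cx"],p["cy"],p["dist_coeffs"],np.round(p["view"],4).tolist())
    for l in ["grip","face","pin","rack","book0_c","book1_c","book2_c","globe","mug","tissues"]:
        print(l,[(np.round(d["extent"]).tolist(),round(d["conf"],2)) for d in look_for(l,p)])
E
```

```text
pics
{'time_s': 0.0, 'joint_pos': [1.111, 0.131, 1.489, 0.0, 1.523, -0.085], 'qd': [0.0, -0.001, 0.001, -0.0, 0.001, -0.0], 'joint_torque': [-0.001, -55.983, -49.177, 0.077, 0.035, -0.0], 'tool_pos': [0.219, 0.558, 0.196], 'orientation': [-0.585, -3.086, 0.003], 'wrist_force': [0.278, -0.379, 0.945], 'torque': [0.013, 0.014, -0.033], 'gripper_force': 0.0, 'width': 0.999}
scene 391.83631629501326 391.83631629501326 316.4299476311769 204.36865922896573 [0.00620057 0.         0.         0.         0.        ] [[0.6202, 0.7844, -0.0095, -0.4856], [-0.5822, 0.4684, 0.6645, 0.1922], [0.5257, -0.4066, 0.7472, -1.3744], [0.0, 0.0, 0.0, 1.0]]
grip [([241.0, 221.0, 58.0, 76.0], 0.78)]
face [([241.0, 221.0, 57.0, 77.0], 0.94)]
pin []
rack [([283.0, 214.0, 140.0, 123.0], 0.86)]
book0_c [([308.0, 289.0, 45.0, 60.0], 0.69), ([316.0, 192.0, 30.0, 58.0], 0.67), ([425.0, 151.0, 34.0, 40.0], 0.66), ([295.0, 196.0, 30.0, 68.0], 0.32)]
book1_c [([341.0, 141.0, 27.0, 47.0], 0.98), ([327.0, 188.0, 26.0, 55.0], 0.75)]
book2_c [([294.0, 196.0, 28.0, 63.0], 0.86)]
globe [([336.0, 242.0, 36.0, 53.0], 0.96)]
m
[... 451 characters left out ...]
 80.0, 44.0], 0.91), ([299.0, 214.0, 41.0, 43.0], 0.71), ([310.0, 157.0, 30.0, 14.0], 0.34)]
face [([300.0, 253.0, 75.0, 40.0], 0.69)]
pin [([301.0, 252.0, 76.0, 47.0], 0.64), ([312.0, 330.0, 57.0, 70.0], 0.17)]
rack []
book0_c [([303.0, 202.0, 40.0, 41.0], 0.78), ([313.0, 123.0, 25.0, 45.0], 0.69), ([399.0, 256.0, 29.0, 68.0], 0.63), ([302.0, 253.0, 76.0, 47.0], 0.31)]
book1_c [([383.0, 178.0, 31.0, 52.0], 0.86), ([256.0, 161.0, 42.0, 38.0], 0.84), ([304.0, 190.0, 37.0, 35.0], 0.71)]
book2_c [([300.0, 213.0, 43.0, 45.0], 0.66)]
globe [([361.0, 215.0, 34.0, 46.0], 0.97), ([299.0, 236.0, 90.0, 141.0], 0.26)]
mug [([306.0, 157.0, 36.0, 17.0], 0.62)]
tissues [([311.0, 330.0, 55.0, 71.0], 0.78)]
```

View pics/scene0.png

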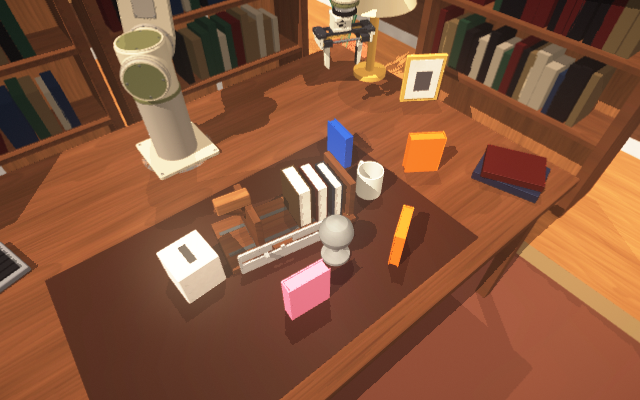

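View pics/side0.png

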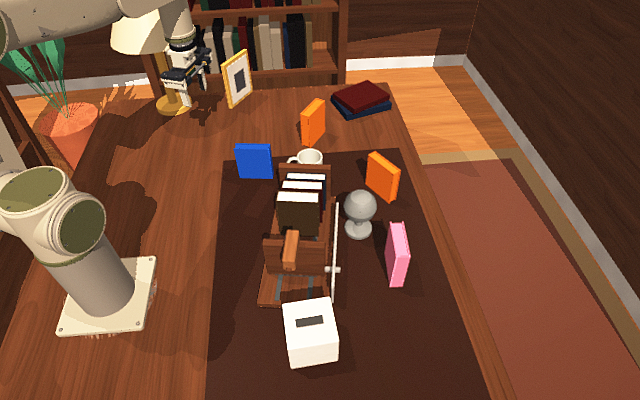

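Candidates for the bookend and its grip bar: one only, the wooden bar at scene (231,199) / side (290,250). The dark panel at scene (355,170) / side (303,170) is the fixed end. Blue (340,142), orange (425,151) and (400,236), and pink (305,290) are loose decoy books. The tissue box is at (190,267), the globe at (336,240) and the mug at (369,182). Next, close crops of the rack.

```bash
python3 - <<'E'
from h import *
for n,(x,y,w,h) in {"scene":(195,140,200,150),"side":(235,155,200,150)}.items():
    im=cv2.imread(f"pics/{n}0.png")[y:y+h,x:x+w]
    im=cv2.resize(im,None,fx=4,fy=4,interpolation=cv2.INTER_CUBIC)
    im=cv2.convertScaleAbs(im,alpha=1.5,beta=15)
    for i in range(0,w,25): cv2.putText(im,str(x+i),(4*i,10),0,.35,(0,255,255),1); cv2.line(im,(4*i,12),(4*i,18),(0,255,255),1)
    for i in range(0,h,25): cv2.putText(im,str(y+i),(0,4*i+4),0,.35,(0,255,255),1)
    cv2.imwrite(f"pics/{n}0c.png",im)
E
```

```text
(no output)
```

View pics/scene0c.png

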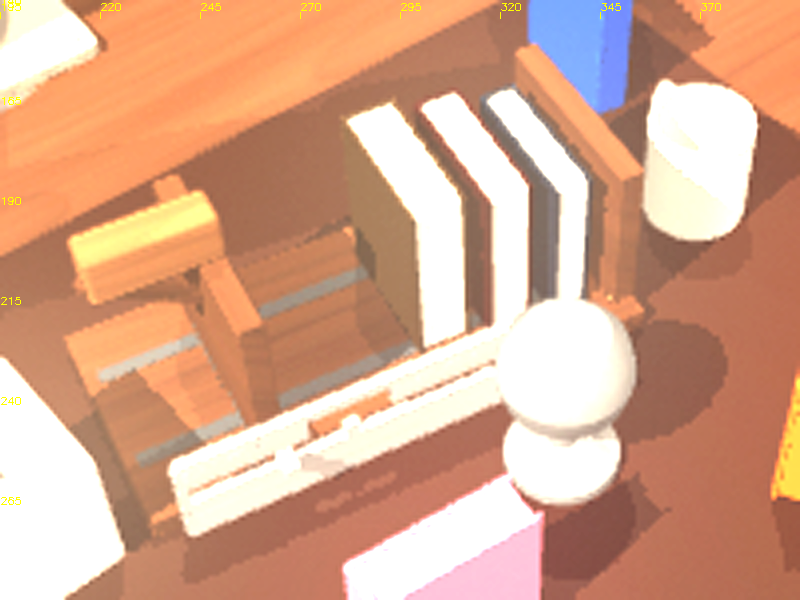

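View pics/side0c.png

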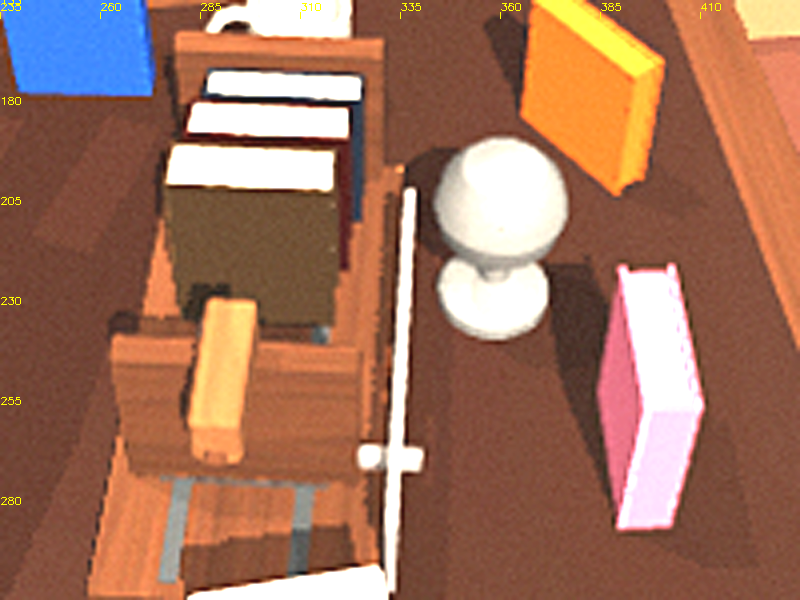

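```bash
cat >> h.py <<'E'
def proj(p,X):
    X=np.asarray(X,float); V=np.array(p["view"]); c=X@V[:3,:3].T+V[:3,3]
    c=c*[1,-1,-1]; K=np.array([[p["fx"],0,p["cx"]],[0,p["fy"],p["cy"]],[0,0,1.]])
    return cv2.projectPoints(c,np.zeros(3),np.zeros(3),K,np.array(p["dist_coeffs"],float))[0][:,0]
def R(a): return np.array([[np.cos(a),-np.sin(a),0],[np.sin(a),np.cos(a),0],[0,0,1]])
E
cat > fit.py <<'E'
from h import *
from scipy.optimize import least_squares
P={n:read_camera(n) for n in ["scene","side"]}
off={"scene":(195,140),"side":(235,155)}
# (view, crop u, v, x,y,z, is_bookend (y relative to face))
D=[("scene",67,340,-.09,-.21,.02,0),("scene",642,310,.09,.17,.02,0),("scene",152,527,.09,-.21,.02,0),
("scene",68,240,-.015,-.09,.19,1),("scene",205,190,-.015,0,.19,1),("scene",92,303,.015,-.09,.15,1),
("scene",268,322,.075,0,.15,1),("scene",250,332,.075,-.02,.15,1),
("side",88,597,-.09,-.21,.02,0),("side",402,165,.09,.17,.02,0),
("side",205,298,-.015,0,.19,1),("side",257,300,.015,0,.19,1),("side",190,425,-.015,-.09,.19,1),("side",243,428,.015,-.09,.19,1),
("side",112,349,-.075,-.01,.15,1),("side",361,353,.075,-.01,.15,1)]
def res(t,full=False):
    x,y,a,s=t; out=[]
    for n,u,v,X,Y,Z,b in D:
        if b: Y+=-.13+s
        w=R(a)@[X,Y,Z]+[x,y,0]
        q=proj(P[n],[w])[0]; out.append(q-[u/4+off[n][0],v/4+off[n][1]])
    return np.ravel(out)
best=min((least_squares(res,[.55,0,a,.03],loss="soft_l1",f_scale=1.) for a in np.arange(-3,3.2,.5)),key=lambda r:r.cost)
print(best.x,best.cost); print(np.round(res(best.x).reshape(-1,2),1).tolist())
x,y,a,s=best.x
for nm,Y in [("grip",-.13+s-.055),("packedgrip",.048-.055)]:
    print(nm,R(a)@[0,Y,.172]+[x,y,0])
for nm,X in {"bookends":[0,-.13+s,.085]}.items(): print(nm,R(a)@X+[x,y,0])
E
python3 fit.py
```

```text
[ 0.51305089  0.11468679 -0.16435998  0.02510082] 10.137093179175718
[[-1.8, -0.4], [0.4, -0.8], [-0.5, 0.1], [-0.9, -0.5], [-0.8, -0.9], [0.5, 2.5], [-0.3, 0.3], [-3.3, 0.9], [-0.0, -0.4], [-0.5, -0.4], [0.8, -0.9], [0.7, -0.9], [-0.2, -0.6], [0.3, -0.8], [-0.3, -0.8], [0.3, 0.8]]
grip [ 0.48688803 -0.04305747  0.172     ]
packedgrip [0.51190554 0.10778113 0.172     ]
bookends [0.49588718 0.01120131 0.085     ]
```

```bash
cat >> h.py <<'E'
from scipy.spatial.transform import Rotation as Ro
def plan(pos,yaw=-0.1644):
    o=get_obs(); A=Ro.from_rotvec(o["orientation"]); x=np.array([-np.sin(yaw),np.cos(yaw),0]); y=np.array([np.cos(yaw),np.sin(yaw),0])
    B=Ro.from_matrix(np.c_[x,y,[0,0,-1]])
    print("dp",np.round(A.inv().apply(np.array(pos)-o["tool_pos"]),4),"rot",np.round((A.inv()*B).as_rotvec(),4),"t",o["time_s"],"tcp",np.round(o["tool_pos"],4),"F",np.round(A.inv().apply(o["wrist_force"]),1))
E
python3 -c "
from h import *
plan([.487,-.043,.25])"
```

```text
dp [-0.469  -0.4617 -0.0527] rot [-0.      0.      1.3604] t 1.2 tcp [0.2196 0.5584 0.1973] F [-0.   0.1 -1.1]
```

apply_moves([
  {"fingers": 1, "dp": [0, 0, -0.053], "delta_rot": [0, 0, 0]},
  {"fingers": 1, "dp": [-0.469, -0.462, -0.053], "delta_rot": [0, 0, 1.36]},
  {"fingers": 1, "dp": [-0.469, -0.462, -0.053], "delta_rot": [0, 0, 1.36]},
  {"fingers": 1, "dp": [-0.469, -0.462, -0.053], "delta_rot": [0, 0, 1.36]},
  {"fingers": 1, "dp": [-0.469, -0.462, -0.053], "delta_rot": [0, 0, 1.36]},
  {"fingers": 1, "dp": [-0.469, -0.462, -0.053], "delta_rot": [0, 0, 1.36]},
  {"fingers": 1, "dp": [-0.469, -0.462, -0.053], "delta_rot": [0, 0, 1.36]},
  {"fingers": 1, "dp": [-0.469, -0.462, -0.053], "delta_rot": [0, 0, 1.36]},
  {"fingers": 1, "dp": [-0.469, -0.462, -0.053], "delta_rot": [0, 0, 1.36]},
  {"fingers": 1, "dp": [-0.469, -0.462, -0.053], "delta_rot": [0, 0, 1.36]},
  {"fingers": 1, "dp": [-0.469, -0.462, -0.053], "delta_rot": [0, 0, 1.36]},
  {"fingers": 1, "dp": [-0.469, -0.462, -0.053], "delta_rot": [0, 0, 1.36]},
  {"fingers": 1, "dp": [-0.469, -0.462, -0.053], "delta_rot": [0, 0, 1.36]},
  {"fingers": 1, "dp": [-0.469, -0.462, -0.053], "delta_rot": [0, 0, 1.36]},
  {"fingers": 1, "dp": [-0.469, -0.462, -0.053], "delta_rot": [0, 0, 1.36]},
  {"fingers": 1, "dp": [-0.469, -0.462, -0.053], "delta_rot": [0, 0, 1.36]},
])

```text
time_s: 3.2
tool_pos: [0.4868, -0.0423, 0.2506]
orientation: [2.394, 2.034, 0.001]
wrist_force: [-0.4, 0.6, -0.1]
width: 1.003
gripper_force: 0.0
```

```bash
python3 - <<'E'
from h import *
plan([.487,-.043,.153])
p=read_camera("wrist"); im=p["pixels"][:,:,::-1].copy()
a=-.1644
y0=-.13+.0251
B=[[sx*.015,y0+yy,.19] for sx,yy in [(-1,0),(1,0),(1,-.09),(-1,-.09)]]
q=proj(p,[R(a)@b+[.5131,.1147,0] for b in B]); print(q.round(0).tolist())
cv2.polylines(im,[q.astype(int)],True,(0,255,0),1)
cv2.imwrite("pics/w1.png",im)
print(look_for("grip",p))
E
```

```text
dp [-0.0007  0.0003  0.0976] rot [ 0.0004 -0.0001  0.0021] t 3.2 tcp [ 0.4868 -0.0423  0.2506] F [ 0.5 -0.5  0.1]
[[302.0, 136.0], [344.0, 136.0], [342.0, 254.0], [303.0, 253.0]]
[{'extent': [326.6, 188.7, 192.4, 128.3], 'conf': 0.97}]
```

View pics/w1.png

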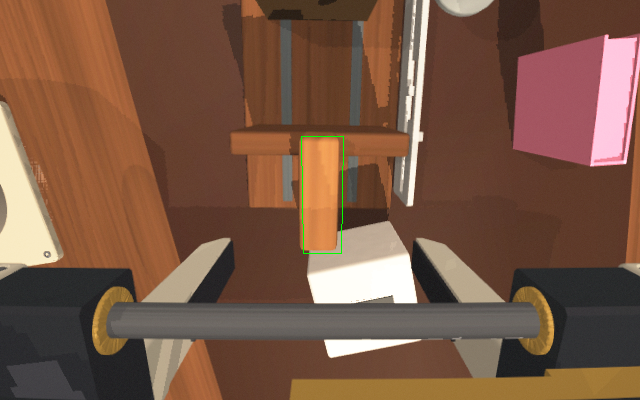

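The wrist view shows the bar at (320,194), inside the projected box but about 3 px (2 mm) towards rack -x. It is square with the gripper, and the fingers straddle it.

apply_moves([
  {"fingers": 1, "dp": [0, -0.002, 0.04], "delta_rot": [0, 0, 0.002]},
  {"fingers": 1, "dp": [0, -0.002, 0.08], "delta_rot": [0, 0, 0.002]},
  {"fingers": 1, "dp": [0, -0.002, 0.097], "delta_rot": [0, 0, 0.002]},
  {"fingers": 1, "dp": [0, -0.002, 0.097], "delta_rot": [0, 0, 0.002]},
  {"fingers": -1, "dp": [0, -0.002, 0.097], "delta_rot": [0, 0, 0.002]},
  {"fingers": -1, "dp": [0, -0.002, 0.097], "delta_rot": [0, 0, 0.002]},
  {"fingers": -1, "dp": [0, -0.002, 0.097], "delta_rot": [0, 0, 0.002]},
  {"fingers": -1, "dp": [0, -0.002, 0.097], "delta_rot": [0, 0, 0.002]},
  {"fingers": -1, "dp": [0, -0.002, 0.097], "delta_rot": [0, 0, 0.002]},
  {"fingers": -1, "dp": [0, -0.002, 0.097], "delta_rot": [0, 0, 0.002]},
], force=40)

```text
time_s: 4.55
tool_pos: [0.4849, -0.0429, 0.1533]
orientation: [-2.398, -2.029, 0.0]
wrist_force: [0.4, -0.1, -0.4]
width: 0.405
gripper_force: 0.0
```

```bash
python3 -c "
from h import *
plan([.487,-.043,.153]);o=get_obs();print(o['width'],o['gripper_force'])"
```

```text
dp [0.0003 0.002  0.0003] rot [-0.0001  0.     -0.0017] t 4.55 tcp [ 0.4849 -0.0429  0.1533] F [-0.   0.4  0.4]
0.40494820655236663 0.0
```

Still closing; allow more time.

apply_moves([
  {"fingers": -1, "dp": [0, 0, 0], "delta_rot": [0, 0, 0]},
  {"fingers": -1, "dp": [0, 0, 0], "delta_rot": [0, 0, 0]},
  {"fingers": -1, "dp": [0, 0, 0], "delta_rot": [0, 0, 0]},
  {"fingers": -1, "dp": [0, 0, 0], "delta_rot": [0, 0, 0]},
])

```text
time_s: 5.05
tool_pos: [0.4846, -0.0429, 0.1533]
orientation: [-2.398, -2.029, 0.001]
wrist_force: [-5.3, -0.2, 3.6]
width: 0.318
gripper_force: 40.0
```

```bash
python3 -c "
from h import *
plan([.487,-.043,.153]);o=get_obs();print(o['width'],o['gripper_force'])"
```

```text
dp [0.0003 0.0023 0.0003] rot [-0.0007  0.0001 -0.0017] t 5.05 tcp [ 0.4846 -0.0429  0.1533] F [-1.1 -5.2 -3.6]
0.318261777324488 39.99694526195526
```

apply_moves([
  {"fingers": -1, "dp": [0.004, -0.001, 0], "delta_rot": [0, 0, 0]},
  {"fingers": -1, "dp": [0.008, -0.001, 0], "delta_rot": [0, 0, 0]},
  {"fingers": -1, "dp": [0.012, -0.001, 0], "delta_rot": [0, 0, 0]},
])

```text
time_s: 5.42
tool_pos: [0.4863, -0.0307, 0.1534]
orientation: [2.398, 2.029, 0.0]
wrist_force: [-1.1, -0.9, 1.7]
width: 0.316
gripper_force: 40.0
```

```bash
python3 -c "
from h import *
plan([.487,-.043,.153])
p=read_camera('scene'); im=p['pixels'][:,:,::-1][220:280,235:335]
im=cv2.convertScaleAbs(cv2.resize(im,None,fx=8,fy=8,interpolation=cv2.INTER_CUBIC),alpha=1.3)
a=-.1644
# pixel at slide value for the pin ~ (x=.095,z) : print projected pin for s list
for s in [.025,.037,.05,.06,.07,.08]:
  print(s,(8*(proj(p,[R(a)@[.095,-.14+s,.06]+[.5131,.1147,0]])[0]-[235,220])).round().tolist())
cv2.imwrite('pics/pin.png',im)"
```

```text
dp [-0.012   0.0028  0.0004] rot [ 0.0006  0.0001 -0.0016] t 5.425 tcp [ 0.4863 -0.0307  0.1534] F [-1.1 -1.  -1.7]
0.025 [241.0, 236.0]
0.037 [275.0, 221.0]
0.05 [312.0, 205.0]
0.06 [339.0, 193.0]
0.07 [367.0, 181.0]
0.08 [395.0, 169.0]
```

View pics/pin.png

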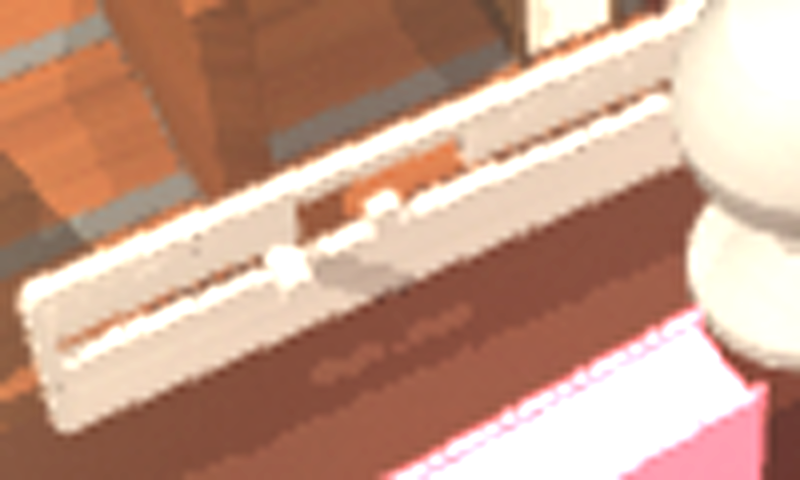

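The pin's end is at crop (288,268) and the bump at (382,208), so roughly 20-25 mm remain to contact.

apply_moves([
  {"fingers": -1, "dp": [0.004, 0, 0], "delta_rot": [0, 0, 0]},
  {"fingers": -1, "dp": [0.008, 0, 0], "delta_rot": [0, 0, 0]},
  {"fingers": -1, "dp": [0.012, 0, 0], "delta_rot": [0, 0, 0]},
  {"fingers": -1, "dp": [0.015, 0, 0], "delta_rot": [0, 0, 0]},
])

```text
time_s: 5.98
tool_pos: [0.4887, -0.0159, 0.1534]
orientation: [2.398, 2.03, 0.0]
wrist_force: [-1.7, -2.0, 2.0]
width: 0.319
gripper_force: 40.0
```

apply_moves([
  {"fingers": -1, "dp": [0.002, 0, 0], "delta_rot": [0, 0, 0]},
  {"fingers": -1, "dp": [0.004, 0, 0], "delta_rot": [0, 0, 0]},
])

```text
time_s: 6.22
tool_pos: [0.4893, -0.0121, 0.1534]
orientation: [2.398, 2.029, 0.0]
wrist_force: [-0.2, -3.1, 2.0]
width: 0.318
gripper_force: 40.0
```

apply_moves([
  {"fingers": -1, "dp": [0.0015, 0, 0], "delta_rot": [0, 0, 0]},
  {"fingers": -1, "dp": [0.003, 0, 0], "delta_rot": [0, 0, 0]},
])

```text
time_s: 6.48
tool_pos: [0.4898, -0.0092, 0.1535]
orientation: [2.398, 2.029, 0.0]
wrist_force: [-0.0, -1.7, 1.4]
width: 0.318
gripper_force: 40.0
```

```bash
python3 -c "
from h import *
plan([.487,-.043,.153])"
```

```text
dp [-0.0338  0.0028  0.0005] rot [ 0.0004  0.     -0.0017] t 6.475 tcp [ 0.4898 -0.0092  0.1535] F [-1.7  0.3 -1.4]
```

apply_moves([
  {"fingers": -1, "dp": [0.0015, 0, 0], "delta_rot": [0, 0, 0]},
  {"fingers": -1, "dp": [0.003, 0, 0], "delta_rot": [0, 0, 0]},
])

```text
time_s: 6.72
tool_pos: [0.4902, -0.0062, 0.1534]
orientation: [2.398, 2.029, 0.0]
wrist_force: [-0.0, -1.5, 2.1]
width: 0.321
gripper_force: 40.0
```

apply_moves([
  {"fingers": -1, "dp": [0.0015, 0, 0], "delta_rot": [0, 0, 0]},
  {"fingers": -1, "dp": [0.003, 0, 0], "delta_rot": [0, 0, 0]},
])

```text
time_s: 6.98
tool_pos: [0.4906, -0.0037, 0.1536]
orientation: [2.398, 2.029, -0.001]
wrist_force: [-2.6, -6.3, 5.3]
width: 0.322
gripper_force: 40.0
```

apply_moves([
  {"fingers": -1, "dp": [0.001, 0, 0], "delta_rot": [0, 0, 0]},
  {"fingers": -1, "dp": [0.002, 0, 0], "delta_rot": [0, 0, 0]},
])

```text
time_s: 7.22
tool_pos: [0.4907, -0.0028, 0.1538]
orientation: [2.397, 2.028, -0.003]
wrist_force: [-4.6, -10.6, 6.7]
width: 0.316
gripper_force: 40.1
```

It stopped on the bump. Back off about 4 mm and lift 13 mm.

apply_moves([
  {"fingers": -1, "dp": [-0.003, 0, 0], "delta_rot": [0, 0, 0]},
  {"fingers": -1, "dp": [-0.006, 0, 0], "delta_rot": [0, 0, 0]},
  {"fingers": -1, "dp": [-0.006, 0, 0], "delta_rot": [0, 0, 0]},
  {"fingers": -1, "dp": [-0.006, 0, -0.004], "delta_rot": [0, 0, 0]},
  {"fingers": -1, "dp": [-0.006, 0, -0.008], "delta_rot": [0, 0, 0]},
  {"fingers": -1, "dp": [-0.006, 0, -0.011], "delta_rot": [0, 0, 0]},
  {"fingers": -1, "dp": [-0.006, 0, -0.0135], "delta_rot": [0, 0, 0]},
  {"fingers": -1, "dp": [-0.006, 0, -0.0135], "delta_rot": [0, 0, 0]},
])

```text
time_s: 8.22
tool_pos: [0.4899, -0.0072, 0.167]
orientation: [-2.398, -2.03, 0.0]
wrist_force: [2.2, 1.9, -3.8]
width: 0.318
gripper_force: 40.0
```

```bash
python3 -c "
from h import *
plan([.487,-.043,.153])
p=read_camera('scene'); im=p['pixels'][:,:,::-1][200:275,215:315]
im=cv2.convertScaleAbs(cv2.resize(im,None,fx=8,fy=8,interpolation=cv2.INTER_CUBIC),alpha=1.3)
cv2.imwrite('pics/pin2.png',im)"
```

```text
dp [-0.0358  0.0031  0.014 ] rot [-0.0001 -0.     -0.0016] t 8.225 tcp [ 0.4899 -0.0072  0.167 ] F [2.3 1.9 3.8]
```

View pics/pin2.png

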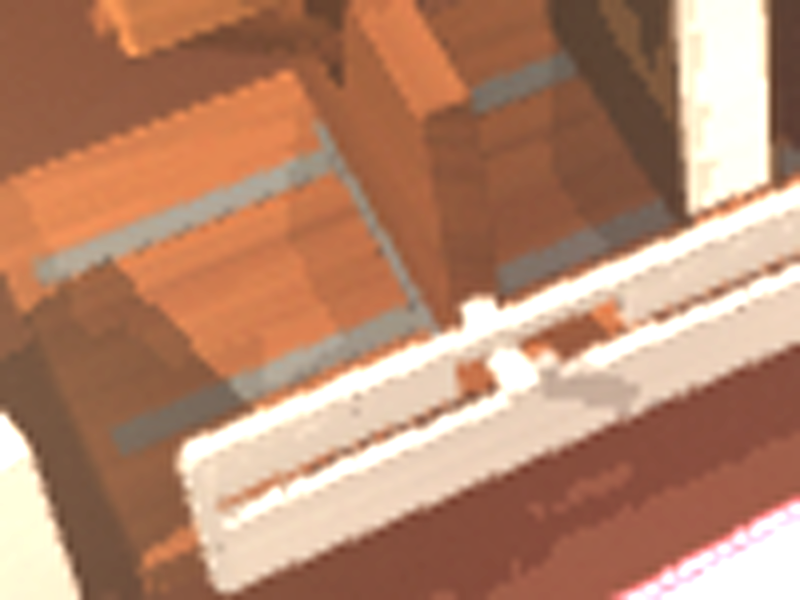

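The pin is raised to (515,370), above the slot floor in the window. Cross to about 26 mm past the stop, then lower.

apply_moves([
  {"fingers": -1, "dp": [0.005, 0, 0], "delta_rot": [0, 0, 0]},
  {"fingers": -1, "dp": [0.01, 0, 0], "delta_rot": [0, 0, 0]},
  {"fingers": -1, "dp": [0.015, 0, 0], "delta_rot": [0, 0, 0]},
  {"fingers": -1, "dp": [0.02, 0, 0], "delta_rot": [0, 0, 0]},
  {"fingers": -1, "dp": [0.025, 0, 0], "delta_rot": [0, 0, 0]},
  {"fingers": -1, "dp": [0.03, 0, 0], "delta_rot": [0, 0, 0]},
  {"fingers": -1, "dp": [0.03, 0, 0], "delta_rot": [0, 0, 0]},
])

```text
time_s: 9.15
tool_pos: [0.4951, 0.0229, 0.1669]
orientation: [-2.397, -2.03, -0.001]
wrist_force: [2.2, -0.5, -3.8]
width: 0.317
gripper_force: 40.0
```

apply_moves([
  {"fingers": -1, "dp": [0, 0, 0.004], "delta_rot": [0, 0, 0]},
  {"fingers": -1, "dp": [0, 0, 0.008], "delta_rot": [0, 0, 0]},
  {"fingers": -1, "dp": [0, 0, 0.011], "delta_rot": [0, 0, 0]},
  {"fingers": -1, "dp": [0, 0, 0.0135], "delta_rot": [0, 0, 0]},
  {"fingers": -1, "dp": [0, 0, 0.0135], "delta_rot": [0, 0, 0]},
])

```text
time_s: 9.78
tool_pos: [0.495, 0.0224, 0.1534]
orientation: [-2.398, -2.03, -0.0]
wrist_force: [4.5, 1.5, -3.3]
width: 0.324
gripper_force: 40.0
```

```bash
python3 -c "
from h import *
plan([.487,-.043,.153])"
```

```text
dp [-0.0658  0.0029  0.0004] rot [ 0.0002 -0.0002 -0.0017] t 9.775 tcp [0.495  0.0224 0.1534] F [2.2 4.2 3.3]
```

apply_moves([
  {"fingers": -1, "dp": [0.006, 0, 0.0005], "delta_rot": [0, 0, 0]},
  {"fingers": -1, "dp": [0.012, 0, 0.0005], "delta_rot": [0, 0, 0]},
  {"fingers": -1, "dp": [0.018, 0, 0.0005], "delta_rot": [0, 0, 0]},
  {"fingers": -1, "dp": [0.024, 0, 0.0005], "delta_rot": [0, 0, 0]},
  {"fingers": -1, "dp": [0.03, 0, 0.0005], "delta_rot": [0, 0, 0]},
  {"fingers": -1, "dp": [0.035, 0, 0.0005], "delta_rot": [0, 0, 0]},
  {"fingers": -1, "dp": [0.038, 0, 0.0005], "delta_rot": [0, 0, 0]},
])

```text
time_s: 10.65
tool_pos: [0.5017, 0.0602, 0.1533]
orientation: [2.397, 2.029, 0.001]
wrist_force: [2.6, -2.0, 5.6]
width: 0.321
gripper_force: 40.0
```

apply_moves([
  {"fingers": -1, "dp": [0.003, 0, 0], "delta_rot": [0, 0, 0]},
  {"fingers": -1, "dp": [0.006, 0, 0], "delta_rot": [0, 0, 0]},
  {"fingers": -1, "dp": [0.009, 0, 0], "delta_rot": [0, 0, 0]},
  {"fingers": -1, "dp": [0.012, 0, 0], "delta_rot": [0, 0, 0]},
  {"fingers": -1, "dp": [0.015, 0, 0], "delta_rot": [0, 0, 0]},
  {"fingers": -1, "dp": [0.018, 0, 0], "delta_rot": [0, 0, 0]},
  {"fingers": -1, "dp": [0.021, 0, 0], "delta_rot": [0, 0, 0]},
  {"fingers": -1, "dp": [0.024, 0, 0], "delta_rot": [0, 0, 0]},
])

```text
time_s: 11.65
tool_pos: [0.5057, 0.0829, 0.1535]
orientation: [2.397, 2.028, -0.0]
wrist_force: [1.3, -6.7, 6.8]
width: 0.318
gripper_force: 40.0
```

```bash
python3 -c "
from h import *
plan([.487,-.043,.153])
p=read_camera('scene'); im=p['pixels'][:,:,::-1][150:270,225:385]
im=cv2.convertScaleAbs(cv2.resize(im,None,fx=5,fy=5,interpolation=cv2.INTER_CUBIC),alpha=1.3)
cv2.imwrite('pics/b3.png',im)"
```

```text
dp [-0.1273  0.0024  0.0007] rot [ 0.0014  0.0012 -0.0019] t 11.65 tcp [0.5057 0.0829 0.1535] F [-6.4  2.4 -6.8]
```

View pics/b3.png

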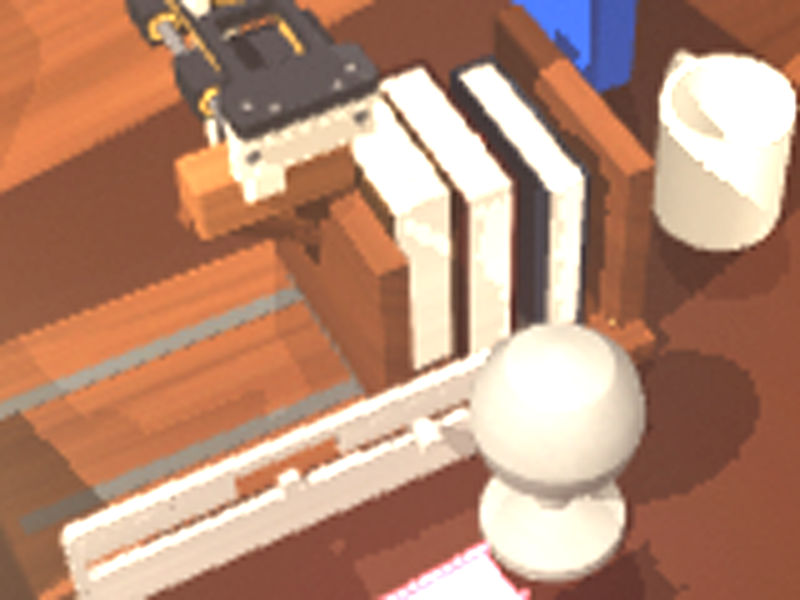

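The bookend is over the bump and pushing the first book, books upright. About 25 mm remain.

apply_moves([
  {"fingers": -1, "dp": [0.003, 0, 0], "delta_rot": [0, 0, 0]},
  {"fingers": -1, "dp": [0.006, 0, 0], "delta_rot": [0, 0, 0]},
  {"fingers": -1, "dp": [0.009, 0, 0], "delta_rot": [0, 0, 0]},
  {"fingers": -1, "dp": [0.012, 0, 0], "delta_rot": [0, 0, 0]},
  {"fingers": -1, "dp": [0.015, 0, 0], "delta_rot": [0, 0, 0]},
  {"fingers": -1, "dp": [0.018, 0, 0], "delta_rot": [0, 0, 0]},
])

```text
time_s: 12.45
tool_pos: [0.5087, 0.1, 0.1536]
orientation: [2.396, 2.027, -0.001]
wrist_force: [1.2, -9.2, 7.1]
width: 0.318
gripper_force: 40.0
```

apply_moves([
  {"fingers": -1, "dp": [0.002, 0, 0], "delta_rot": [0, 0, 0]},
  {"fingers": -1, "dp": [0.004, 0, 0], "delta_rot": [0, 0, 0]},
])

```text
time_s: 12.7
tool_pos: [0.5094, 0.104, 0.1536]
orientation: [2.397, 2.027, -0.001]
wrist_force: [1.7, -8.0, 7.6]
width: 0.319
gripper_force: 40.0
```

apply_moves([
  {"fingers": -1, "dp": [0.0015, 0, 0], "delta_rot": [0, 0, 0]},
  {"fingers": -1, "dp": [0.003, 0, 0], "delta_rot": [0, 0, 0]},
])

```text
time_s: 12.95
tool_pos: [0.5099, 0.1069, 0.1536]
orientation: [2.396, 2.027, -0.001]
wrist_force: [2.4, -8.4, 8.0]
width: 0.318
gripper_force: 40.0
```

apply_moves([
  {"fingers": -1, "dp": [0.0015, 0, 0], "delta_rot": [0, 0, 0]},
  {"fingers": -1, "dp": [0.003, 0, 0], "delta_rot": [0, 0, 0]},
])

```text
time_s: 13.2
tool_pos: [0.5103, 0.1093, 0.1536]
orientation: [2.396, 2.027, -0.002]
wrist_force: [1.2, -14.7, 8.5]
width: 0.32
gripper_force: 40.0
```

apply_moves([
  {"fingers": -1, "dp": [0.001, 0, 0], "delta_rot": [0, 0, 0]},
  {"fingers": -1, "dp": [0.002, 0, 0], "delta_rot": [0, 0, 0]},
])

```text
time_s: 13.45
tool_pos: [0.5103, 0.1093, 0.1536]
orientation: [2.395, 2.024, -0.007]
wrist_force: [-2.5, -21.9, 12.6]
width: 0.318
gripper_force: 40.0
```

apply_moves([
  {"fingers": -1, "dp": [0.001, 0, 0], "delta_rot": [0, 0, 0]},
  {"fingers": -1, "dp": [0.0015, 0, 0], "delta_rot": [0, 0, 0]},
  {"fingers": -1, "dp": [0.0015, 0, 0], "delta_rot": [0, 0, 0]},
])

```text
time_s: 13.82
tool_pos: [0.5103, 0.1093, 0.1536]
orientation: [2.395, 2.023, -0.01]
wrist_force: [-4.2, -26.4, 12.7]
width: 0.319
gripper_force: 40.0
```

```bash
python3 -c "
from h import *
plan([.487,-.043,.153])
p=read_camera('scene'); im=p['pixels'][:,:,::-1][150:270,225:385]
im=cv2.convertScaleAbs(cv2.resize(im,None,fx=5,fy=5,interpolation=cv2.INTER_CUBIC),alpha=1.3)
cv2.imwrite('pics/b4.png',im)"
```

```text
dp [-0.1541  0.0025  0.002 ] rot [ 0.0009  0.0089 -0.0039] t 13.825 tcp [0.5103 0.1093 0.1536] F [-26.8   0.3 -12.4]
```

View pics/b4.png

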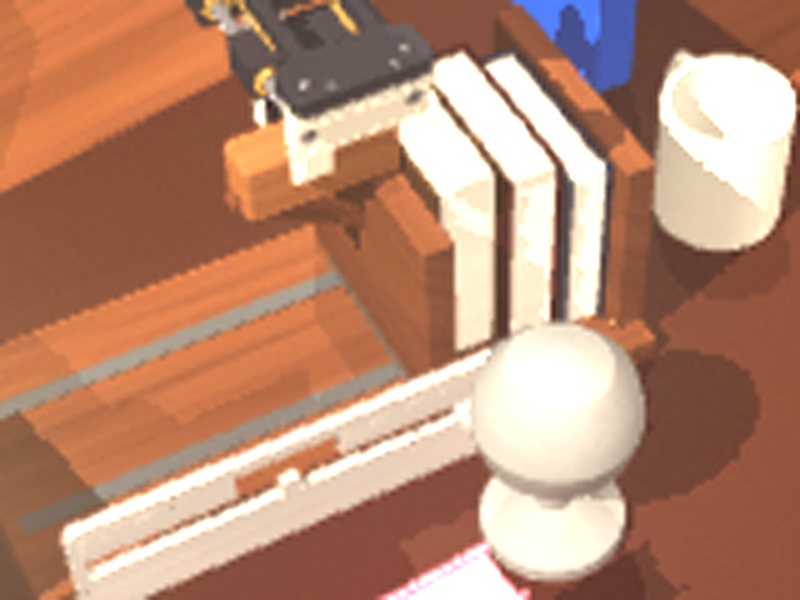

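Packed tight: 27 N without movement, books flush against the end panel at (620,200). Relax the push, open, and retreat upward.

apply_moves([
  {"fingers": -1, "dp": [-0.0015, 0, 0], "delta_rot": [0, 0, 0]},
  {"fingers": -1, "dp": [-0.003, 0, 0], "delta_rot": [0, 0, 0]},
  {"fingers": -1, "dp": [-0.003, 0, 0], "delta_rot": [0, 0, 0]},
])

```text
time_s: 14.25
tool_pos: [0.5103, 0.1093, 0.1536]
orientation: [2.397, 2.026, -0.003]
wrist_force: [0.1, -13.0, 8.0]
width: 0.317
gripper_force: 40.0
```

apply_moves([
  {"fingers": 1, "dp": [0, 0, 0], "delta_rot": [0, 0, 0]},
  {"fingers": 1, "dp": [0, 0, 0], "delta_rot": [0, 0, 0]},
  {"fingers": 1, "dp": [0, 0, 0], "delta_rot": [0, 0, 0]},
  {"fingers": 1, "dp": [0, 0, 0], "delta_rot": [0, 0, 0]},
  {"fingers": 1, "dp": [0, 0, 0], "delta_rot": [0, 0, 0]},
  {"fingers": 1, "dp": [0, 0, 0], "delta_rot": [0, 0, 0]},
  {"fingers": 1, "dp": [0, 0, 0], "delta_rot": [0, 0, 0]},
  {"fingers": 1, "dp": [0, 0, 0], "delta_rot": [0, 0, 0]},
])

```text
time_s: 15.25
tool_pos: [0.5098, 0.1116, 0.1528]
orientation: [-2.398, -2.03, 0.0]
wrist_force: [0.6, 0.2, 0.1]
width: 0.996
gripper_force: 0.0
```

apply_moves([
  {"fingers": 1, "dp": [0, 0, -0.02], "delta_rot": [0, 0, 0]},
  {"fingers": 1, "dp": [0, 0, -0.05], "delta_rot": [0, 0, 0]},
  {"fingers": 1, "dp": [0, 0, -0.1], "delta_rot": [0, 0, 0]},
  {"fingers": 1, "dp": [-0.05, 0, -0.13], "delta_rot": [0, 0, 0]},
  {"fingers": 1, "dp": [-0.1, 0, -0.13], "delta_rot": [0, 0, 0]},
  {"fingers": 1, "dp": [-0.15, 0, -0.13], "delta_rot": [0, 0, 0]},
  {"fingers": 1, "dp": [-0.15, 0, -0.13], "delta_rot": [0, 0, 0]},
])

```text
time_s: 16.12
tool_pos: [0.4849, -0.0392, 0.2847]
orientation: [2.401, 2.023, 0.001]
wrist_force: [0.7, 0.2, -0.8]
width: 0.998
gripper_force: 0.0
```

```bash
python3 -c "
from h import *
plan([.487,-.043,.153])
A=[]
for n,(x,y) in {'scene':(235,140),'side':(245,150)}.items():
  im=read_camera(n)['pixels'][:,:,::-1][y:y+150,x:x+100]
  A.append(cv2.convertScaleAbs(cv2.resize(im,None,fx=4,fy=4,interpolation=cv2.INTER_CUBIC),alpha=1.4))
cv2.imwrite('pics/end.png',np.hstack(A))"
```

```text
dp [-0.0033  0.0024  0.1317] rot [ 0.0021  0.0008 -0.0061] t 16.125 tcp [ 0.4849 -0.0392  0.2847] F [0.3 0.7 0.8]
```

View pics/end.png

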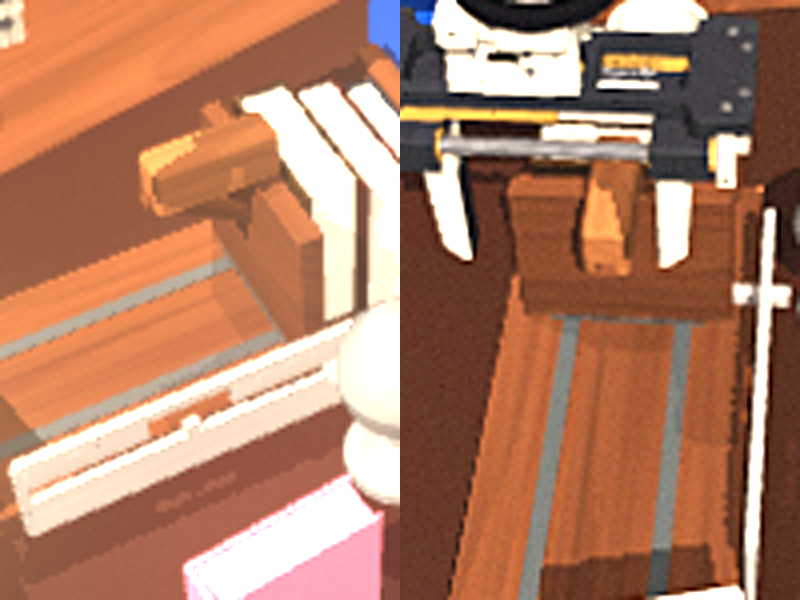

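The bookend sits down against the packed books at (290,270), the globe and tissue box have not moved, and the gripper is clear. Handing in.

```bash
python3 -c "
from h import *
print(finish_job())"
```

```text
the job is handed in; nothing more can be done
None
```

The rack is closed and handed in: the bookend was lifted over the bump, pushed up to the row until it stopped dead at 27 N, and left down with the books upright against the fixed end; globe, mug and tissue box were not touched, and it took about 16 s (no verdict came back at hand-in).

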